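Lock the sprung cover stud of a gauge control box

TASK

One of the two quarter-turn studs on the cover of the grey control box has sprung up and stands proud. Push that stud fully in, then turn it clockwise (seen from above) until it locks down, and let go of it. Leave the other stud locked as it is.

Things in the scene. Friction and masses are not known exactly. Their poses are not given: they have to be found in the camera images.
- loose_grip (a point): Centre of the sprung-up stud's wing, on the stud's axis, 103 mm above the bench when up; moves with the stud. Grey plastic head: disc 48 mm wide, 6 mm thick, and on it an upright wing 44 mm long, 13 wide, 28 high; the point is 14 mm below the wing's top, 14 mm above the disc. x runs along the wing, z up. Disc underside 21 mm above the cover (locked: 12 mm). Control box: 320x170 mm, cover top 62 mm high.
- loose_push (a joint): How far that stud is pressed straight down, m: 0 fully up, 0.015 at the bottom stop. Spring: 4 N at 0, plus 0.5 N per mm, 11.5 N at the bottom. Only from 0.0115 on can it turn; less deep a keeper blocks turning. At 0 it has 0.13 rad of play. Turned past 1.15 rad and let go, it springs back to about 0.009 and is caught there (locked).
- loose_turn (a joint): Turn of that stud, rad, growing clockwise seen from above: 0 unlocked, 1.48 at the end stop (just under a quarter turn). It locks anywhere from about 1.15 to 1.48. Little friction (0.03 N m).
- shut_turn (a joint): Turn of the other stud, same shape and size, 200 mm away on the same cover, already locked down (9 mm lower, wing a quarter turn round from the sprung-up one's); scale as loose_turn, 1.3 to 1.45 at the start.

How it is judged:
By the outcome, as a careful person would: the job done as asked, in the order asked, and still so for the second after the job is handed in, with the robot touching nothing.
It also fails if it takes over 35 s, if anything falls off the work surface, if the arm or the gripper's body presses on something with over 40 N, if the wrist force passes 120 N, or if a joint passes its speed limit or range.

ROBOT

A 6-joint arm with a two-finger parallel gripper is mounted at the origin on the work surface. World frame = base frame: x ahead of the robot, y to its left, z up, the work surface at z = 0. Lengths are in m, angles in degrees, forces in N, time in s.
With the tool pointing down it reaches from about 0.35 to 0.875 m from the base axis. Payload 4.2 kg.
Tool frame: the origin (TCP) lies midway between the tips of the shut fingers; the grasp point (between the pads) lies 19 mm behind it; z points along the fingers, y is the direction in which the jaws open and shut (so a half turn about z gives the same grasp; the last joint's range is limited). The gripper opens to 87 mm and grips with 3 to 60 N. Pads are 19 mm wide; open, the fingers measure 117 mm over their backs; the gripper's body (75 mm by 190 mm) begins 51 mm behind the grasp point.
Start: joints at [80.248, 22.042, 0.453, 0, -68.411, -14.817], TCP at [0.26, 0.568, 0.223] pointing down, gripper open.
Joint ranges: [-179.83, 179.83], [-69.29, 118.12], [-61.27, 80.66], [-181.25, 117.63], [-171.15, -9.14], [-177.46, 177.46]. Speed limits (degrees/s): [159.86, 159.86, 180, 180, 180, 180].

INTERFACE

Orientations are given as a 3x3 rotation matrix whose columns are the frame's x, y, z axes.
In Python, from station import sense, capture, get_calibration, finish_job, spot_in, spot_point gives the robot as it stands.
- The arm moves only by the shell command python3 -m inch 'ROWS'. ROWS is JSON, a list of rows, each an object with "fingers": the finger opening in cm, from 0 to 8.7; "delta_pos": the shift along the tool's x, y, z in cm, a list of three; "spin": the turn about the tool's z in degrees. In form: [{"fingers": fingers, "delta_pos": [dx, dy, dz], "spin": spin}, ...]. A call has 1 to 20 rows; each row is the pose to reach, as a shift and turn from the pose commanded when the call began, along the tool's axes at that moment; what a row does not reach only later rows make up. A row lasts 1/10 s, in which the tool goes at most 50 mm and 8.59 degrees, less where a joint would pass 70% of its speed; a pose out of reach is approached as far as the arm can. A call with a gripper value outside its range is refused whole. The fingers move at their own pace and stop on an object; the grip force is fixed at half the most. Time passes only in rows, so rows that repeat a pose let the fingers close. It gives the time, the measured TCP pose, the force and the opening at its end, in the units of the state.
- sense(): the state, without advancing time (a new reading comes with each control period).
- capture(name): name is "side" or "top" or "wrist"; returns the picture (480x640x3 uint8, red, green, blue); there is no depth.
- get_calibration(name): a dict with "K" (3x3 intrinsics, pixels), "T" (4x4, takes a point from camera to world coordinates). Camera axes: x right, y up, looking along -z (the intrinsics and any distortion apply to the point x, -y, -z); pixel columns grow to the right and rows downward; lengths in m; the calibration is good to about 2 mm. A picture is of the moment at which its call begins: read the wrist's pose just before it. get_calibration takes no time and is no camera call; for the wrist camera it gives the pose at the moment of the call.
- finish_job(): hands the job in, once; it reports no verdict.
Trained networks look in the newest picture that a camera, given by its name, has taken for a name from the list of things; names that differ only in an ending like _2 or _b are one class to them, and where a whole thing is asked for, a point or a joint stands for the part that bears it (a point fixed in the world has none). Each returns a list of dicts, best first, with "conf" (0 to 1); they miss things now and then, are a little off and sometimes report something else, mostly with a low value. They report only what shows in the picture. A call takes as long as a camera call.
- spot_in(camera, target): "extent" ([left, top, right, bottom] as shares, 0 to 1, of the picture: columns of its width, rows of its height, round what is visible of it).
- spot_point(camera, target): "location" ([column, row] as shares, 0 to 1, of the picture: columns of its width, rows of its height: a listed point, or the origin of a listed thing).
The state is a dict: "time_s": time; "joints": joint angles; "joint_velocities": joint speeds; "effort": joint torques, N m; "tcp_pos": TCP position; "ee_rot": TCP orientation; "wrist_force": force on the tool from outside, world axes, zero at the start; "moment": the same for the moment, N m; "gripper_width": opening from 0.0 (shut) to 1.0 (fully open).
Only numpy, scipy, OpenCV 4.12 (cv2) and the standard library are available. Lean on these libraries where they do the work, as an engineer would, in place of code of your own. Each camera call takes 0.05 s, during which the arm holds its last target.

## Working session

There is one attempt and no reset: what is moved stays moved. The work goes in short steps, Python scripts to look and compute and a shell command to move; the robot and the scene stay as the last step left them, time stands still between calls to the robot, and variables do not carry over. Pictures are saved under pics/ and viewed, and the job is handed in when it is done.

```bash
mkdir -p pics; python3 - <<'E'
from station import *
import cv2,numpy as np
s=sense();print(s)
for n in ["top","side","wrist"]:
    im=capture(n);cv2.imwrite(f"pics/{n}0.png",im[:,:,::-1])
    c=get_calibration(n);print(n,np.round(c["K"],1).tolist(),np.round(c["T"],3).tolist(),[k for k in c])
    for t in ["loose_grip"]: print(spot_point(n,t))
    print(spot_in(n,"loose_turn"))
    print(spot_in(n,"shut_turn"))
E
```

```text
{'time_s': 0.0, 'joints': array([ 8.02477198e+01,  2.20904364e+01,  3.78640200e-01, -2.98574617e-02,
       -6.84113810e+01, -1.48162954e+01]), 'joint_velocities': array([-0.02808571,  0.03298288, -0.01811104,  0.06713899,  0.05643657,
        0.0447384 ]), 'effort': array([-4.83746098e-04, -3.90658808e+01,  1.87399828e+01,  4.21967983e+00,
        1.09997785e-02, -1.94762442e-04]), 'tcp_pos': array([0.2595922 , 0.56786209, 0.221453  ]), 'ee_rot': array([[ 9.09384365e-01, -4.15955969e-01, -8.41704308e-04],
       [-4.15956813e-01, -9.09382088e-01, -2.03665423e-03],
       [ 8.17276633e-05,  2.20221416e-03, -9.99997572e-01]]), 'wrist_force': array([ 0.60037965, -0.06611729,  0.62151005]), 'moment': array([ 0.01234581, -0.00778823, -0.03764113]), 'gripper_width': 0.9977951855257547}
top [[437.8, 0.0, 321.3], [0.0, 437.8, 234.6], [0.0, 0.0, 1.0]] [[0.027, 0.99, -0.136, 0.456], [-0.999, 0.03, 0.024, 0.038], [0.028, 0.135, 0.99, 0.772], [0.0, 0.0, 0.0, 1.0]] ['K', 'T']
[{'location': [0.4173, 0.471], 'conf': 0.82}]
[{'extent': [0.3961, 0.4346, 0.442, 0.5079], 'conf': 0.61}]
[{'extent': [0.5898, 0.4054, 0.6388, 0.461], 'conf': 0.57}]
side [[586.7, 0.0, 321.5], [0.0, 586.7, 234.0], [0.0, 0.0, 1.0]] [[0.796, 0.413, -0.443, 0.292], [-0.606, 0.531, -0.593, -0.354], [-0.01, 0.74, 0.673, 0.556], [0.0, 0.0, 0.0, 1.0]] ['K', 'T']
[{'location': [0.4142, 0.4575], 'conf': 0.95}]
[]
[{'extent': [0.5963, 0.606, 0.6692, 0.7094], 'conf': 0.65}]
wrist [[409.2, 0.0, 325.9], [0.0, 409.2, 232.5], [0.0, 0.0, 1.0]] [[-0.415, 0.871, 0.264, 0.332], [-0.91, -0.397, -0.121, 0.535], [-0.001, -0.29, 0.957, 0.383], [0.0, 0.0, 0.0, 1.0]] ['K', 'T']
[]
[]
[]
```

View pics/top0.png

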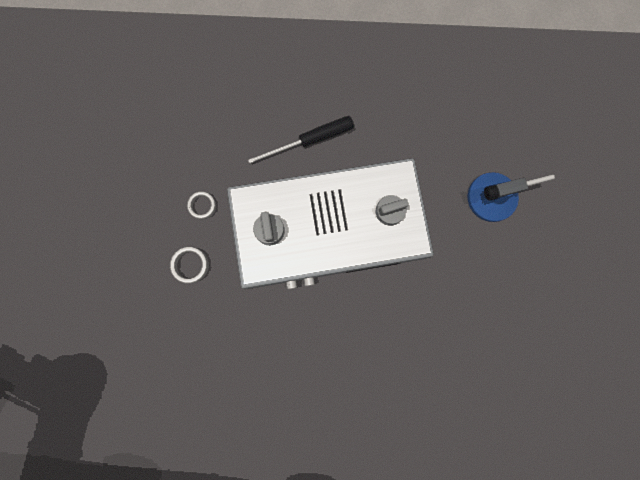

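View pics/side0.png

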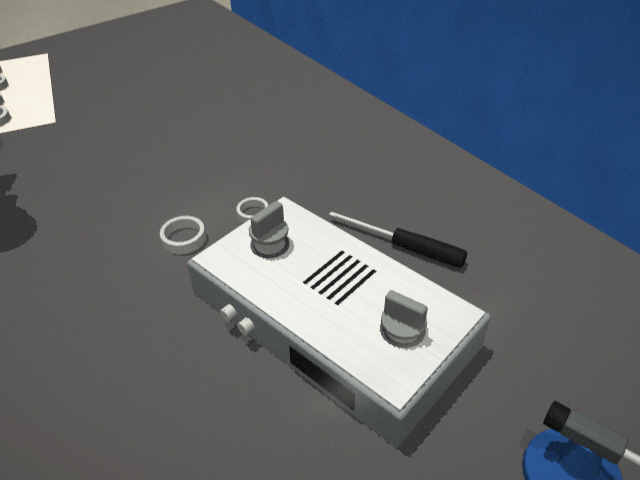

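```bash
cat > h.py <<'E'
import numpy as np
from station import get_calibration
def ray(n,px,c=None):
    c=c or get_calibration(n);K=np.array(c["K"]);T=np.array(c["T"])
    d=np.linalg.inv(K)@[px[0],px[1],1];d=T[:3,:3]@[d[0],-d[1],-d[2]];return T[:3,3],d
def onz(n,px,z):
    o,d=ray(n,px);return o+d*(z-o[2])/d[2]
def tri(a,b):
    (o1,d1),(o2,d2)=a,b
    A=np.stack([d1,-d2],1);t=np.linalg.lstsq(A,o2-o1,rcond=None)[0]
    p,q=o1+d1*t[0],o2+d2*t[1];return (p+q)/2,np.linalg.norm(p-q)
E
python3 - <<'E'
from h import *
import cv2
W=np.array([640,480])
t=np.array([.4173,.471])*W;s=np.array([.4142,.4575])*W
print(t,s,tri(ray("top",t),ray("side",s)),onz("top",t,.103),onz("side",s,.103))
for n,(x,y) in {"top":(228,190),"side":(225,180)}.items():
    im=cv2.imread(f"pics/{n}0.png")[y:y+80,x:x+80];cv2.imwrite(f"pics/{n}c.png",cv2.resize(im,None,fx=7,fy=7,interpolation=cv2.INTER_CUBIC))
E
```

```text
[267.072 226.08 ] [265.088 219.6  ] (array([0.55623631, 0.1074281 , 0.10130583]), np.float64(0.005227972764892189)) [0.55837664 0.10618942 0.103     ] [0.55275342 0.10654322 0.103     ]
```

View pics/topc.png

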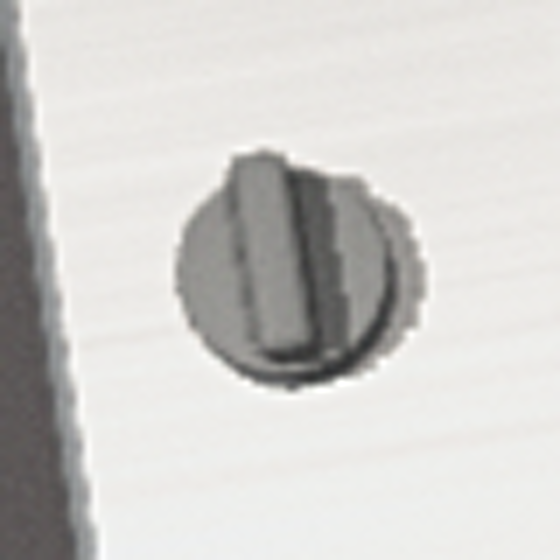

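View pics/sidec.png

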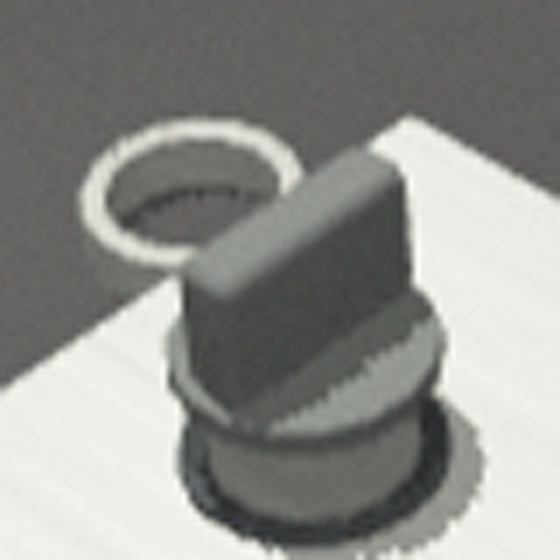

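```bash
python3 - <<'E'
from h import *
def rep(n,a,b,off):
    P=[onz(n,np.array(p)/7+off-0.43,.117) for p in (a,b)]
    d=P[0]-P[1];print(n,(P[0]+P[1])/2,np.linalg.norm(d),np.degrees(np.arctan2(d[1],d[0])))
rep("top",(258,156),(288,345),np.array([228,190]))
rep("side",(385,160),(206,282),np.array([225,180]))
# box edges at cover top
for a,b in [((229,188),(413,160)),((243,286),(431,255)),((229,188),(243,286))]:
    d=onz("top",b,.062)-onz("top",a,.062);print(np.linalg.norm(d),np.degrees(np.arctan2(d[1],d[0])))
from station import sense
R=sense()["ee_rot"];print("tool x az",np.degrees(np.arctan2(R[1,0],R[0,0])),"y",np.degrees(np.arctan2(R[1,1],R[0,1])))
E
```

```text
top [0.55739656 0.10558897 0.117     ] 0.04185714228230256 11.36120426959362
side [0.55485173 0.10379663 0.117     ] 0.041678716711859194 11.191115507283119
0.3114429917319712 -79.1440712998269
0.3096980093880333 -79.06206506917938
0.1630649713304085 -168.97624736405083
tool x az -24.566275962236954 y -114.56627595776429
```

```bash
python3 - <<'E'
from station import sense
import numpy as np
s=sense();print(np.round(s["ee_rot"].T@(np.array([.556,.105,.17])-s["tcp_pos"])*100,2))
E
```

```text
[46.2  29.83  5.26]
```

```bash
python3 -m inch '[{"fingers":8.7,"delta_pos":[2,1.3,0],"spin":-2},{"fingers":8.7,"delta_pos":[5.4,3.5,0],"spin":-5},{"fingers":8.7,"delta_pos":[9.2,6,0],"spin":-8},{"fingers":8.7,"delta_pos":[13.1,8.5,0],"spin":-11},{"fingers":8.7,"delta_pos":[17,11,0],"spin":-14},{"fingers":8.7,"delta_pos":[21,13.5,0],"spin":-17},{"fingers":8.7,"delta_pos":[25,16.1,0.5],"spin":-20},{"fingers":8.7,"delta_pos":[29,18.7,1],"spin":-23},{"fingers":8.7,"delta_pos":[33,21.3,2],"spin":-26},{"fingers":8.7,"delta_pos":[37,23.9,3],"spin":-29},{"fingers":8.7,"delta_pos":[41,26.5,4],"spin":-32},{"fingers":8.7,"delta_pos":[44.5,28.7,5],"spin":-34.5},{"fingers":8.7,"delta_pos":[46.2,29.8,5.2],"spin":-35.8},{"fingers":8.7,"delta_pos":[46.2,29.8,5.2],"spin":-35.8},{"fingers":8.7,"delta_pos":[46.2,29.8,5.2],"spin":-35.8},{"fingers":8.7,"delta_pos":[46.2,29.8,5.2],"spin":-35.8}]'
python3 - <<'E'
from station import *
import cv2,numpy as np
from h import *
s=sense();R=s["ee_rot"];print(s["tcp_pos"],s["joints"],np.degrees(np.arctan2(R[1,0],R[0,0])))
for n in ["wrist","side"]:
    im=capture(n);cv2.imwrite(f"pics/{n}1.png",im[:,:,::-1])
    p=spot_point(n,"loose_grip");print(p)
    for q in p: print(onz(n,np.array(q["location"])*[640,480],.103))
E
```

```text
time_s: 2.2
tcp_pos: [0.5559, 0.1061, 0.1709]
ee_rot: [[0.981, 0.196, 0.001], [0.196, -0.981, 0.0], [0.001, -0.0, -1.0]]
wrist_force: [0.7, 0.7, 0.1]
gripper_width: 1.002
[0.55586396 0.10608886 0.17091154] [ 2.72049621e+01  1.87578282e+01 -1.23795027e+01 -5.65765823e-03
 -5.88259944e+01  7.40744014e+01] 11.276432051775862
[{'location': [0.5127, 0.5231], 'conf': 0.71}]
[0.55509676 0.10522872 0.103     ]
[{'location': [0.4145, 0.4502], 'conf': 0.61}]
[0.55643335 0.11174965 0.103     ]
```

View pics/wrist1.png

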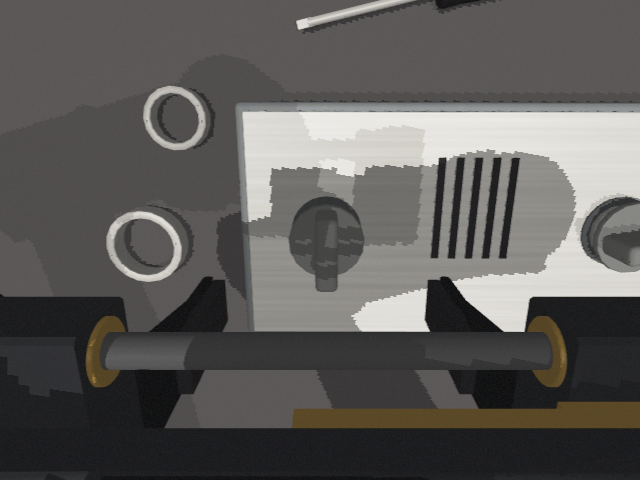

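View pics/side1.png

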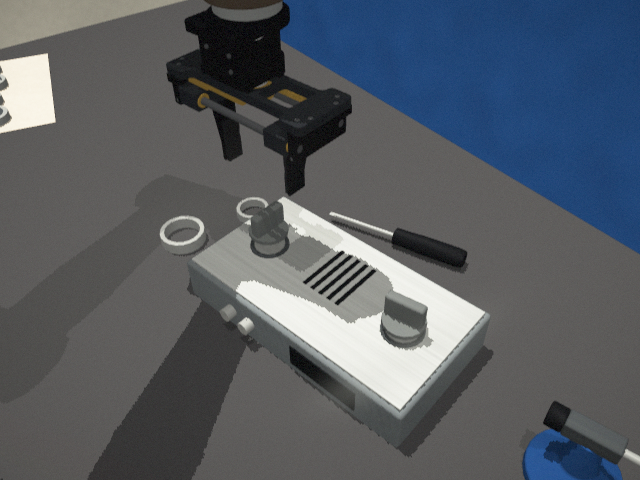

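```bash
python3 -m inch '[{"fingers":8.7,"delta_pos":[-0.1,0.1,2],"spin":0},{"fingers":8.7,"delta_pos":[-0.1,0.1,4.5],"spin":0},{"fingers":8.7,"delta_pos":[-0.1,0.1,6.5],"spin":0},{"fingers":8.7,"delta_pos":[-0.1,0.1,7.6],"spin":0},{"fingers":8.7,"delta_pos":[-0.1,0.1,7.6],"spin":0},{"fingers":5,"delta_pos":[-0.1,0.1,7.6],"spin":0},{"fingers":3,"delta_pos":[-0.1,0.1,7.6],"spin":0},{"fingers":2,"delta_pos":[-0.1,0.1,7.6],"spin":0},{"fingers":2,"delta_pos":[-0.1,0.1,7.6],"spin":0},{"fingers":2,"delta_pos":[-0.1,0.1,7.6],"spin":0},{"fingers":2,"delta_pos":[-0.1,0.1,7.6],"spin":0}]'
python3 - <<'E'
from station import *
import cv2
for n in ["wrist","side"]:
    im=capture(n);cv2.imwrite(f"pics/{n}2.png",im[:,:,::-1])
E
```

```text
time_s: 3.5
tcp_pos: [0.5554, 0.1041, 0.0948]
ee_rot: [[0.981, 0.195, 0.0], [0.195, -0.981, 0.0], [0.0, -0.0, -1.0]]
wrist_force: [0.1, 0.3, 0.5]
gripper_width: 0.54
```

View pics/wrist2.png

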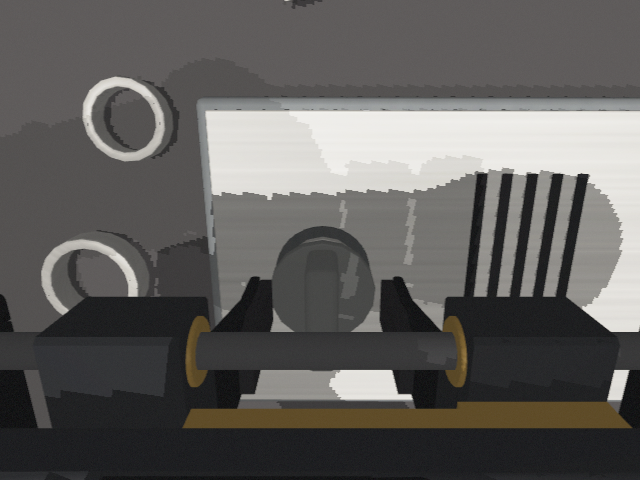

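View pics/side2.png

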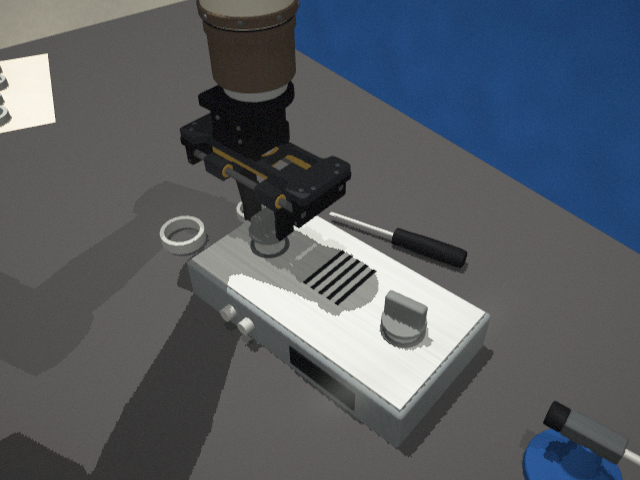

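```bash
python3 -m inch '[{"fingers":4,"delta_pos":[0,-0.1,0],"spin":0},{"fingers":3,"delta_pos":[0,-0.1,0],"spin":0},{"fingers":2,"delta_pos":[0,-0.1,0],"spin":0},{"fingers":1,"delta_pos":[0,-0.1,0],"spin":0},{"fingers":0.5,"delta_pos":[0,-0.1,0],"spin":0},{"fingers":0.5,"delta_pos":[0,-0.1,0],"spin":0},{"fingers":0.5,"delta_pos":[0,-0.1,0],"spin":0},{"fingers":0.5,"delta_pos":[0,-0.1,0],"spin":0},{"fingers":0.5,"delta_pos":[0,-0.1,0],"spin":0},{"fingers":0.5,"delta_pos":[0,-0.1,0],"spin":0}]'
```

```text
time_s: 4.6
tcp_pos: [0.5551, 0.1056, 0.0946]
ee_rot: [[0.981, 0.195, 0.0], [0.195, -0.981, 0.001], [0.0, -0.001, -1.0]]
wrist_force: [-2.0, 4.7, 0.7]
gripper_width: 0.149
```

```bash
python3 -m inch '[{"fingers":0.5,"delta_pos":[0,-0.05,0.3],"spin":0},{"fingers":0.5,"delta_pos":[0,-0.05,0.6],"spin":0},{"fingers":0.5,"delta_pos":[0,-0.05,0.9],"spin":0},{"fingers":0.5,"delta_pos":[0,-0.05,1.2],"spin":0},{"fingers":0.5,"delta_pos":[0,-0.05,1.4],"spin":0},{"fingers":0.5,"delta_pos":[0,-0.05,1.4],"spin":0},{"fingers":0.5,"delta_pos":[0,-0.05,1.4],"spin":0}]'; python3 - <<'E'
from station import *
import cv2
for n in ["wrist","side"]:
    im=capture(n);cv2.imwrite(f"pics/{n}3.png",im[:,:,::-1])
s=sense();print(s["wrist_force"],s["moment"],s["tcp_pos"])
E
```

```text
time_s: 5.3
tcp_pos: [0.5551, 0.1057, 0.0819]
ee_rot: [[0.981, 0.195, 0.001], [0.195, -0.981, -0.0], [0.001, 0.0, -1.0]]
wrist_force: [-5.4, 4.7, 9.5]
gripper_width: 0.15
[-5.33685424  4.96382496  8.95101595] [1.03692524 1.52922138 0.02537178] [0.55511893 0.10567645 0.08193518]
```

View pics/side3.png

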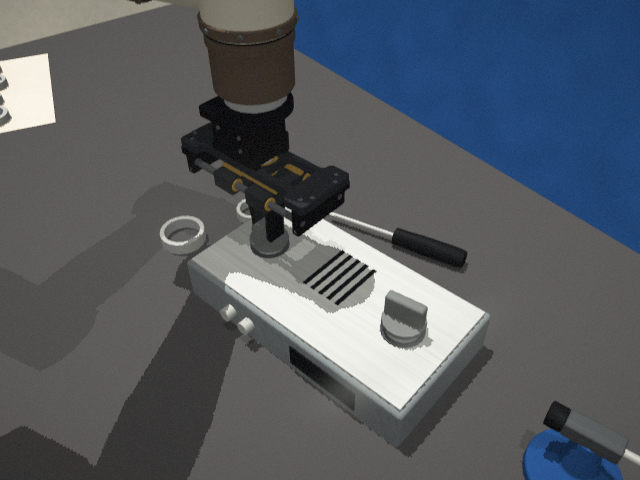

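```bash
python3 -m inch '[{"fingers":0.5,"delta_pos":[0,-0.05,0.1],"spin":0},{"fingers":0.5,"delta_pos":[0,-0.05,0.2],"spin":0},{"fingers":0.5,"delta_pos":[0,-0.05,0.3],"spin":0},{"fingers":0.5,"delta_pos":[0,-0.05,0.3],"spin":0}]'
```

```text
time_s: 5.8
tcp_pos: [0.5551, 0.1057, 0.0795]
ee_rot: [[0.981, 0.196, 0.001], [0.196, -0.981, -0.001], [0.001, 0.001, -1.0]]
wrist_force: [-5.1, 2.1, 11.9]
gripper_width: 0.142
```

```bash
python3 -m inch '[{"fingers":0.5,"delta_pos":[0,0,0.05],"spin":4},{"fingers":0.5,"delta_pos":[0,0,0.05],"spin":9},{"fingers":0.5,"delta_pos":[0,0,0.05],"spin":14},{"fingers":0.5,"delta_pos":[0,0,0.05],"spin":19},{"fingers":0.5,"delta_pos":[0,0,0.05],"spin":24},{"fingers":0.5,"delta_pos":[0,0,0.05],"spin":28},{"fingers":0.5,"delta_pos":[0,0,0.05],"spin":30},{"fingers":0.5,"delta_pos":[0,0,0.05],"spin":30}]'; python3 - <<'E'
from station import *
import cv2,numpy as np
for n in ["side","top"]:
    im=capture(n);cv2.imwrite(f"pics/{n}4.png",im[:,:,::-1])
s=sense();R=s["ee_rot"];print(s["wrist_force"],s["moment"],np.degrees(np.arctan2(R[1,0],R[0,0])))
E
```

```text
time_s: 6.6
tcp_pos: [0.5551, 0.106, 0.0794]
ee_rot: [[0.947, -0.321, 0.001], [-0.321, -0.947, -0.001], [0.001, 0.0, -1.0]]
wrist_force: [-6.2, 3.0, 13.6]
gripper_width: 0.145
[-6.28914561  2.53121163 14.49023513] [ 0.88131771  2.05346773 -0.07255755] -18.714164857941718
```

View pics/side4.png

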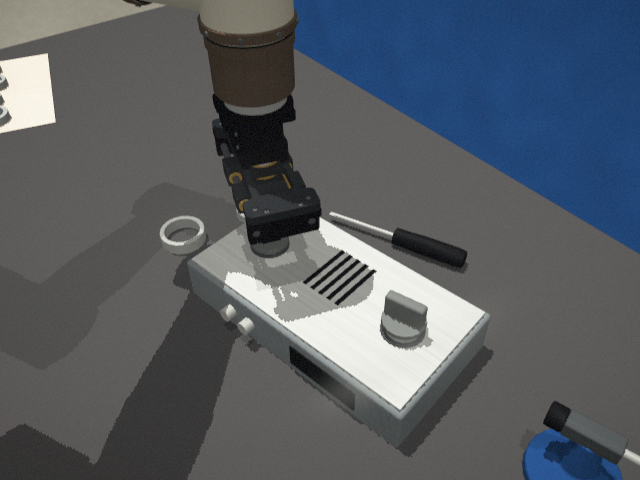

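```bash
python3 -m inch '[{"fingers":0.5,"delta_pos":[0,0,0],"spin":4},{"fingers":0.5,"delta_pos":[0,0,0],"spin":9},{"fingers":0.5,"delta_pos":[0,0,0],"spin":14},{"fingers":0.5,"delta_pos":[0,0,0],"spin":19},{"fingers":0.5,"delta_pos":[0,0,0],"spin":24},{"fingers":0.5,"delta_pos":[0,0,0],"spin":29},{"fingers":0.5,"delta_pos":[0,0,0],"spin":34},{"fingers":0.5,"delta_pos":[0,0,0],"spin":39},{"fingers":0.5,"delta_pos":[0,0,0],"spin":44},{"fingers":0.5,"delta_pos":[0,0,0],"spin":47},{"fingers":0.5,"delta_pos":[0,0,0],"spin":49},{"fingers":0.5,"delta_pos":[0,0,0],"spin":49},{"fingers":0.5,"delta_pos":[0,0,0],"spin":49}]'; python3 - <<'E'
from station import *
import numpy as np
s=sense();R=s["ee_rot"];print(s["wrist_force"],s["moment"],np.degrees(np.arctan2(R[1,0],R[0,0])),s["joints"])
E
```

```text
time_s: 8.0
tcp_pos: [0.5554, 0.1063, 0.0794]
ee_rot: [[0.379, -0.925, 0.002], [-0.925, -0.379, 0.0], [0.001, -0.002, -1.0]]
wrist_force: [-5.8, 4.2, 13.3]
gripper_width: 0.144
[-5.7968522   4.23753928 13.32622062] [ 1.16500334  1.94447399 -0.03484296] -67.71204736152005 [ 27.27286182  24.50979622 -18.70295326   0.05726621 -46.70148744
  -5.02412465]
```

```bash
python3 -m inch '[{"fingers":0.5,"delta_pos":[0,0,-0.2],"spin":0},{"fingers":0.5,"delta_pos":[0,0,-0.4],"spin":0},{"fingers":0.5,"delta_pos":[0,0,-0.5],"spin":0},{"fingers":0.5,"delta_pos":[0,0,-0.5],"spin":0},{"fingers":2,"delta_pos":[0,0,-0.5],"spin":0},{"fingers":3,"delta_pos":[0,0,-0.5],"spin":0},{"fingers":4,"delta_pos":[0,0,-0.5],"spin":0},{"fingers":5,"delta_pos":[0,0,-0.5],"spin":0},{"fingers":5,"delta_pos":[0,0,-0.5],"spin":0},{"fingers":5,"delta_pos":[0,0,-0.5],"spin":0}]'; python3 - <<'E'
from station import *
import cv2,numpy as np
for n in ["side","wrist"]:
    im=capture(n);cv2.imwrite(f"pics/{n}5.png",im[:,:,::-1])
s=sense();print(s["wrist_force"],s["moment"])
E
```

```text
time_s: 9.0
tcp_pos: [0.5549, 0.1059, 0.0819]
ee_rot: [[0.378, -0.926, -0.0], [-0.926, -0.378, -0.0], [0.0, 0.0, -1.0]]
wrist_force: [0.3, -0.6, 0.9]
gripper_width: 0.548
[0.34129005 0.04571662 0.23009864] [ 0.07231944 -0.0241705  -0.00922993]
```

View pics/wrist5.png

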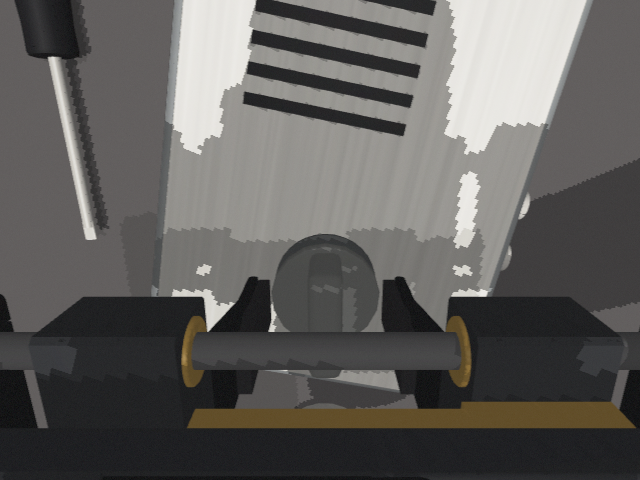

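The fingers are open and clear on both sides of the wing at about (325,310), and the wing sits turned with the tool. Next I lift clear and check.

```bash
python3 -m inch '[{"fingers":5,"delta_pos":[0,0,-1],"spin":0},{"fingers":5,"delta_pos":[0,0,-3],"spin":0},{"fingers":5,"delta_pos":[0,0,-6],"spin":0},{"fingers":5,"delta_pos":[-3,0,-9],"spin":0},{"fingers":5,"delta_pos":[-7,0,-11],"spin":0},{"fingers":5,"delta_pos":[-11,0,-12],"spin":0},{"fingers":5,"delta_pos":[-15,0,-12],"spin":0},{"fingers":5,"delta_pos":[-18,0,-12],"spin":0},{"fingers":5,"delta_pos":[-20,0,-12],"spin":0},{"fingers":5,"delta_pos":[-20,0,-12],"spin":0},{"fingers":5,"delta_pos":[-20,0,-12],"spin":0}]'; python3 - <<'E'
from station import *
import cv2,numpy as np
from h import *
W=np.array([640,480]);P={}
for n in ["side","top"]:
    im=capture(n);cv2.imwrite(f"pics/{n}6.png",im[:,:,::-1])
    p=spot_point(n,"loose_grip");print(n,p)
    if p:P[n]=ray(n,np.array(p[0]["location"])*W)
if len(P)==2:print(tri(P["top"],P["side"]))
a=cv2.imread("pics/top6.png")[180:280,220:320];b=cv2.imread("pics/side6.png")[180:280,215:315]
cv2.imwrite("pics/c6.png",cv2.resize(np.hstack([a,b]),None,fx=4,fy=4,interpolation=cv2.INTER_CUBIC))
E
```

```text
time_s: 10.2
tcp_pos: [0.4791, 0.2914, 0.2026]
ee_rot: [[0.379, -0.925, 0.0], [-0.925, -0.379, 0.0], [-0.0, -0.0, -1.0]]
wrist_force: [0.2, 0.1, -0.3]
gripper_width: 0.576
side []
top [{'location': [0.4203, 0.4742], 'conf': 0.75}]
```

View pics/side6.png

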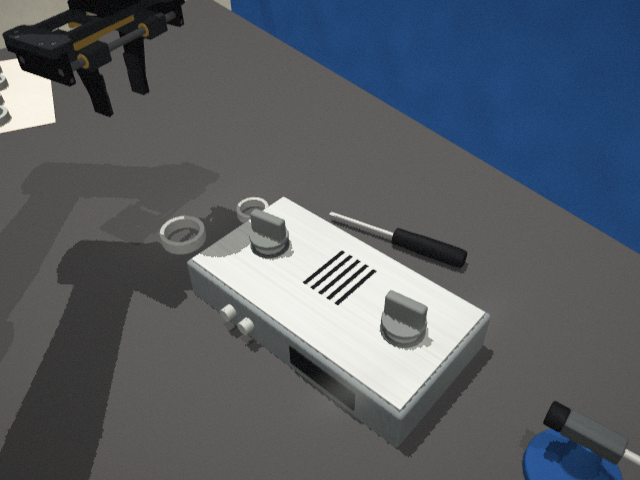

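View pics/c6.png

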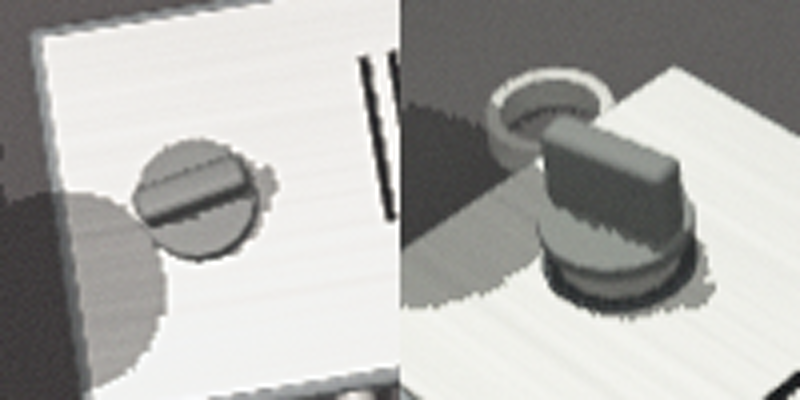

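```bash
python3 - <<'E'
from h import *
S=[np.array(p)/4+[215,180]-.37 for p in [(150,126),(271,169)]]
T=[np.array(p)/4+[220,180]-.37 for p in [(138,200),(243,165)]]
for n,e in(("side",S),("top",T)):
  for z in(.108,.117):
    a,b=[onz(n,p,z) for p in e];d=b-a;print(n,z,(a+b)/2,np.linalg.norm(d),np.degrees(np.arctan2(d[1],d[0])))
print([tri(ray("top",t),ray("side",s)) for s,t in zip(S,T)])
E
```

```text
side 0.108 [0.55484377 0.10476714 0.108     ] 0.04193375512635308 -65.52377637355889
side 0.117 [0.54955589 0.09555358 0.117     ] 0.04109110348809479 -65.52377637355895
top 0.108 [0.55891225 0.10541486 0.108     ] 0.04214278472282084 -69.44990520691344
top 0.117 [0.55751498 0.1045052  0.117     ] 0.04157176910472434 -69.44990520691339
[(array([0.54996765, 0.12641776, 0.10492247]), np.float64(0.004333090006165063)), (array([0.56534325, 0.08628346, 0.10698811]), np.float64(0.002483085826458685))]
```

```bash
python3 -c "
from station import *
print(finish_job())"
```

```text
the job is handed in; nothing more can be done
None
```

I gripped the sprung-up stud's wing and pushed it about 15 mm down to the stop, with about 12 N on the wrist. I then turned it 79° (1.38 rad) clockwise, eased it up, let go and moved the arm clear. The job was handed in at about 10.3 s.

**Locked height:** the wing top came out at about 105–107 mm from the two cameras. Locked should be 108 mm and up would be 117 mm, so the stud is down.

**Turn:** the wing lies at about −66° to −69° in the pictures, from +11° at the start. The tool's final heading of −68° agrees, so the turn is well past the 1.15 rad needed to lock.

**Forces:** the highest wrist force I read was about 16 N, and it was about zero after letting go.

**The other stud:** I never touched it, and it looks the same in the side view. I did not measure its angle.

**Failed or disagreeing checks:** after the move the network did not find the stud in the side picture, so I picked the wing's ends there by hand. The two cameras differed by about 4–5 mm sideways and 4° in angle, too little to change the result.

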